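# Hang the turning templates on the hook in nesting order

## Task

Hang the three turning templates from the rack on the hook beside the lathe, one after another: first the wide blue one, pushed right back against the stop block, then the medium yellow one, then the narrow red one in front. Each goes over the hook's upturned tip through its hanging hole and is let go, nested flat against the one behind it and hanging freely before you fetch the next; leave the loose things around undisturbed.

Things in the scene. Friction and masses are not known exactly. Their poses are not given: they have to be found in the camera images.
- rack: Fixed dark wooden rack 205 mm (x) by 130 mm (y), 42 mm high; origin at the centre of its underside. Three slots run along its y, at x = -75, 0 and +75 mm, 11 mm wide, floor 12 mm above the bench. The templates stand in them upright, about centred in y, parallel to the slots, in any order.
- hook_stand: Fixed stand: base 155 x 100 x 12 mm and, at x = +75 mm, an 18 mm square post 255 mm tall with a grey carriage carrying the hook. Origin on the bench; z up, x from the hook's tip towards the post. Hook: level round bar 10 mm thick over the line y = 0, pointing to -x. The carriage is clamped at any height: bar centreline 160 to 205 mm above the bench, NOT REPORTED: see it or feel for it.
- under_stop (a point): Point at bench level straight below the front face of the stop block (stand x = -10 mm; axes as the stand). The grey block, 44 mm wide and 10 mm thick, sits on the bar; its flat top is level with the bar's top, its foot 25 mm below the centreline. The clamp holds against about 80 N, so shut fingertips lowered gently on the bar or block find the height.
- under_tip (a point): Point at bench level straight below the outer end of the hook's tip (stand x = -75 mm; axes as the stand). The straight bar runs from the stop to x = -56 mm, then bends up to the tip, whose top is 18 mm above the bar's centreline. To pass it, a hole's centre must be 3 to 10 mm above the bar's centreline; hung, it rests 10 mm below it.
- wide_template: Blue painted flat plate, 8 mm thick (x), standing upright; front and back alike, about 160 g. Origin: centre of underside; z up, y across. Body 120 mm wide, 60 mm high, with a round bead at each upper corner up to 74 mm; then 60 mm wide up to 117 mm, round the hole; then a plain neck 36 mm wide to the top edge at 134 mm. The wide one, hung first.
- medium_template: Yellow painted flat plate, 8 mm thick (x), standing upright; front and back alike, about 150 g. Origin: centre of underside; z up, y across. Body 100 mm wide, 60 mm high, with a round bead at each upper corner up to 74 mm; then 60 mm wide up to 117 mm, round the hole; then a plain neck 36 mm wide to the top edge at 162 mm. The medium one, hung second.
- narrow_template: Red painted flat plate, 8 mm thick (x), standing upright; front and back alike, about 140 g. Origin: centre of underside; z up, y across. Body 80 mm wide, 60 mm high, with a round bead at each upper corner up to 74 mm; then 60 mm wide up to 117 mm, round the hole; then a plain neck 36 mm wide to the top edge at 190 mm. The narrow one, hung last.
- wide_template_hole (a point): Centre of the hanging hole of the wide template, mid-thickness, 90 mm above its underside; axes as the template. The hole goes through in x, 26 mm wide, 30 mm high, upper corners chamfered about 8 mm.
- medium_template_hole (a point): Centre of the hanging hole of the medium template, mid-thickness, 90 mm above its underside; axes as the template. The hole goes through in x, 26 mm wide, 30 mm high, upper corners chamfered about 8 mm.
- narrow_template_hole (a point): Centre of the hanging hole of the narrow template, mid-thickness, 90 mm above its underside; axes as the template. The hole goes through in x, 26 mm wide, 30 mm high, upper corners chamfered about 8 mm.
- wide_template_top (a point): Middle of the top edge of the neck of the wide template, 44 mm above the hole's centre; axes as the template. Pinch only the top 20 mm or so from above, fingers closing along x, so that the fingertips stay above the plates already hung (each top is 28 mm higher than the one behind).
- medium_template_top (a point): Middle of the top edge of the neck of the medium template, 72 mm above the hole's centre; axes as the template. Pinch only the top 20 mm or so from above, fingers closing along x, so that the fingertips stay above the plates already hung (each top is 28 mm higher than the one behind).
- narrow_template_top (a point): Middle of the top edge of the neck of the narrow template, 100 mm above the hole's centre; axes as the template. Pinch only the top 20 mm or so from above, fingers closing along x, so that the fingertips stay above the plates already hung (each top is 28 mm higher than the one behind).
- wax_tin: Round tin with a brown lid, 70 mm across, 32 mm tall, a bystander; origin at the centre of its underside.
- screwdriver: Yellow-handled screwdriver 201 mm long lying on the bench, a bystander; origin under its middle.
- glue_bottle: Cream glue bottle with a yellow nozzle, 58 mm across, 161 mm tall, standing at the back, a bystander; origin at the centre of its underside.

How it is judged (in metres and radians):
On the way, in this order (a step that is already met when the one before it is completed fails the run):
1. the wide blue template hangs released on the hook, back against the stop (x of wide_template_hole in the frame of hook_stand between -0.02 and -0.009 m and y of wide_template_hole in the frame of hook_stand between -0.012 and 0.012 m and height (world z) of wide_template_hole above 0.135 m and angle between wide_template's own z axis and vertical below 0.25 rad and contact force between wide_template and hook_stand above 0.2 N and contact force between wide_template and the fingers below 0.05 N), for 0.2 s.
2. the medium yellow template hangs released in front of it, against it (x of medium_template_hole in the frame of hook_stand between -0.03 and -0.016 m and y of medium_template_hole in the frame of hook_stand between -0.012 and 0.012 m and height (world z) of medium_template_hole above 0.135 m and angle between medium_template's own z axis and vertical below 0.25 rad and contact force between medium_template and hook_stand above 0.2 N and horizontal distance between medium_template_hole and wide_template_hole below 0.016 m and contact force between medium_template and the fingers below 0.05 N), for 0.2 s.
3. the narrow red template hangs released in front, against the yellow one (x of narrow_template_hole in the frame of hook_stand between -0.04 and -0.023 m and y of narrow_template_hole in the frame of hook_stand between -0.012 and 0.012 m and height (world z) of narrow_template_hole above 0.135 m and angle between narrow_template's own z axis and vertical below 0.25 rad and contact force between narrow_template and hook_stand above 0.2 N and horizontal distance between narrow_template_hole and medium_template_hole below 0.016 m and contact force between narrow_template and the fingers below 0.05 N), for 0.2 s.
At the end, for the whole second after the job is handed in: All hang on the hook at rest (hole centres over 135 mm up, within 12 mm of the bar sideways, plates within 0.25 rad of upright): blue at the back, its middle within 10 mm of the stop face, then yellow, then red, each one's middle 4 to 14 mm in front of the one behind (8 mm is touching) (x of wide_template_hole in the frame of hook_stand between -0.02 and -0.009 m and y of wide_template_hole in the frame of hook_stand between -0.012 and 0.012 m and height (world z) of each of wide_template_hole, medium_template_hole, narrow_template_hole above 0.135 m and angle between each of wide_template, medium_template, narrow_template's own z axis and vertical below 0.25 rad and contact force between each of wide_template, medium_template, narrow_template and hook_stand above 0.2 N and linear speed of each of wide_template, medium_template, narrow_template below 0.02 m/s and x of medium_template_hole in the frame of hook_stand between -0.03 and -0.016 m and y of medium_template_hole in the frame of hook_stand between -0.012 and 0.012 m and horizontal distance between medium_template_hole and wide_template_hole below 0.016 m and x of narrow_template_hole in the frame of hook_stand between -0.04 and -0.023 m and y of narrow_template_hole in the frame of hook_stand between -0.012 and 0.012 m and horizontal distance between narrow_template_hole and medium_template_hole below 0.016 m).
It fails at once if a loose bystander was pushed more than 40 mm away (distance of any of wax_tin, screwdriver, glue_bottle from where it was at the start of the episode above 0.04 m).
It fails at once if a template was dropped on the bench (height (world z) of any of wide_template_hole, medium_template_hole, narrow_template_hole below 0.075 m).
It also fails if it takes over 72 s, if anything falls off the work surface, if the arm or the gripper's body presses on something with over 40 N, if the wrist force passes 120 N, or if a joint passes its speed limit or range.

## Robot

A 7-joint arm with a two-finger parallel gripper is mounted at the origin on a cart in front of the work surface, level with it; the furniture and walls round the work are solid. World frame = base frame: x ahead of the robot, y to its left, z up, the work surface at z = 0. Lengths are in mm, angles in rad, forces in N, time in s.
With the tool pointing down it reaches from about 400 to 875 mm from the base axis. Payload 4.4 kg.
Tool frame: the origin (TCP) lies midway between the tips of the shut fingers; the grasp point (between the pads) lies ctrl.grip_depth behind it (ctrl.grip_depth is the distance from the TCP to the grasp point, in mm); z points along the fingers, y is the line along which they close (so a half turn about z gives the same grasp; the last joint's range is limited). The gripper opens to 85 mm and grips with 20 to 120 N. Pads are 22 mm wide; open, the fingers measure 114 mm over their backs; the gripper's body (76 mm by 85 mm) begins 54 mm behind the grasp point. The pads swing forward as they close: fully open they stand 13 mm farther back than shut.
Start: joints at [-1.186, 0.628, 0.038, 1.517, -0.027, 0.996, -0.02], TCP at [283.174, 585.09, 205.513] pointing down, gripper open.
Joint ranges: [-3.06, 3.06], [-0.37, 2.12], [-1.25, 1.32], [0.18, 2.47], [-1.1, 4.24], [0.23, 1.98], [-2.94, 2.94]. Speed limits (rad/s): [2.57, 2.57, 3.14, 3.14, 3.14, 3.14, 3.14].

## Interface

Orientations are given as [roll, pitch, yaw] about the fixed x, y, z axes, in that order (R = Rz(yaw) Ry(pitch) Rx(roll)).
In Python, from cell import ctrl gives the robot as it stands.
- The arm moves only by the tool carry_out, never from a script. Its argument "deltas" is one flat list of numbers, 7 for each row, row after row: the turn, a rotation vector about the tool's x, y, z in degrees, then the shift along the tool's x, y, z in m, then the closure, from -1 (fully open) to 1 (shut). In form: [wx, wy, wz, dx, dy, dz, claw, wx, wy, wz, dx, dy, dz, claw, ...]. A call has 1 to 12 rows; each row shifts and turns the commanded pose from where the row before left it, along the tool's axes as they then stand; what a row does not reach is not made up. A row lasts 1/8 s, in which the tool goes at most 62.5 mm and 10.7 degrees, less where a joint would pass 70% of its speed; a pose out of reach is approached as far as the arm can. A call with a gripper value outside its range is refused whole. The fingers move at their own pace and stop on an object; the grip force is fixed at half the most. Time passes only in rows, so rows that do not move let the fingers close. It gives the time, the measured TCP pose, the force, the opening and the grip force at its end, in the units of the state.
- ctrl.read_state(): the state, without advancing time (a new reading comes with each control period).
- ctrl.get_image(name): name is "scene" or "side" or "wrist"; returns the picture (480x640x3 uint8, red, green, blue); there is no depth.
- ctrl.calibration(name): a dict with "mtx" (3x3 intrinsics, pixels), "R" (3x3) and "t" (3): a world point X has camera coordinates R X + t. Camera axes: x right, y down, z forward; pixel columns grow to the right and rows downward; lengths in mm; the calibration is good to about 2 mm. A picture is of the moment at which its call begins: read the wrist's pose just before it. calibration takes no time and is no camera call; for the wrist camera it gives the pose at the moment of the call.
- ctrl.finish_job(): hands the job in; it is judged then, once.
The state is a dict: "clock": time; "qpos": joint angles; "qd": joint speeds; "tau": joint torques, N m; "eef_pos": TCP position; "tool_rot": TCP orientation; "force": force on the tool from outside, world axes, zero at the start; "torque": the same for the moment, N m; "width": finger opening in mm; "gripper_force": force on a finger pad.
Only numpy, scipy, OpenCV 4.12 (cv2) and the standard library are available. Lean on these libraries where they do the work, as an engineer would, in place of code of your own. Each camera call takes 0.05 s, during which the arm holds its last target. There are 200 camera calls.

## Working session

There is one attempt and no reset: what is moved stays moved. The work goes in short steps, Python scripts to look and compute and a tool call to move; the robot and the scene stay as the last step left them, time stands still between calls to the robot, and variables do not carry over. Pictures are saved under pics/ and viewed, at most 10 in all, crops included, and the job is handed in when it is done.

Besides the shell and the picture viewer there is one more tool, called after ">>>" as name(argument=value, ...) on one line, values as JSON. carry_out: Moves the arm, as the interface text tells. Its arguments: {"type":"object","properties":{"deltas":{"type":"array"}},"required":["deltas"]}

```bash
mkdir -p pics
cat > h.py <<'E'
import numpy as np, cv2
from cell import ctrl
def ray(cal,px):
    R=np.array(cal['R']);t=np.array(cal['t']).ravel();K=np.array(cal['mtx'])
    d=R.T@np.linalg.solve(K,[px[0],px[1],1.]);return -R.T@t,d/np.linalg.norm(d)
def onz(cal,px,z):
    o,d=ray(cal,px);return o+d*(z-o[2])/d[2]
def tri(c1,p1,c2,p2):
    o1,d1=ray(c1,p1);o2,d2=ray(c2,p2)
    s=np.linalg.lstsq(np.c_[d1,-d2],o2-o1,rcond=None)[0]
    a=o1+d1*s[0];b=o2+d2*s[1];return (a+b)/2,np.linalg.norm(a-b)
def proj(cal,X):
    p=np.array(cal['mtx'])@(np.array(cal['R'])@np.array(X)+np.array(cal['t']).ravel());return p[:2]/p[2]
def save(n,im): cv2.imwrite('pics/'+n+'.png',cv2.cvtColor(im,cv2.COLOR_RGB2BGR))
E
python3 - <<'E'
from h import *
s=ctrl.read_state();print(s['clock'],s['eef_pos'],s['tool_rot'],s['width'],ctrl.grip_depth)
for n in ['scene','side']:
    im=ctrl.get_image(n);save(n+'0',im);np.save(n+'0.npy',im);c=ctrl.calibration(n);print(n,ray(c,(320,240)))
E
```

```text
0.0 [282.92126562 584.46760625 204.57839839] [-3.13971571e+00  7.38770452e-05  2.69073622e+00] 85.23948145527544 18.700000000000003
scene (array([  90.84704778, -306.89020198,  727.43855204]), array([ 0.55755568,  0.47503019, -0.68079218]))
side (array([583.68143824, 783.37108339, 681.46198977]), array([-0.01450009, -0.76973341, -0.63820077]))
```

View pics/scene0.png

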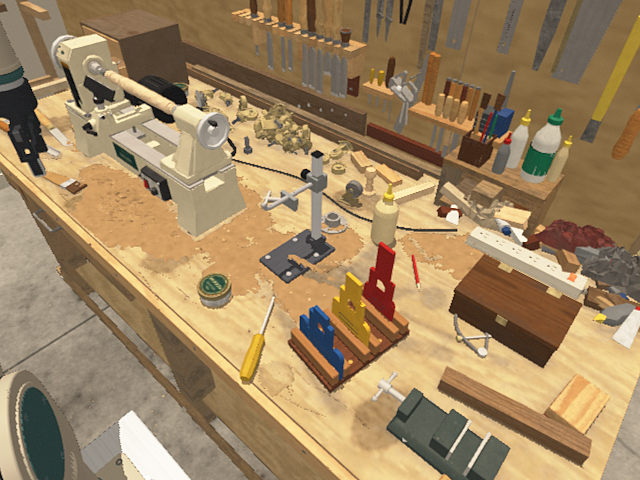

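View pics/side0.png

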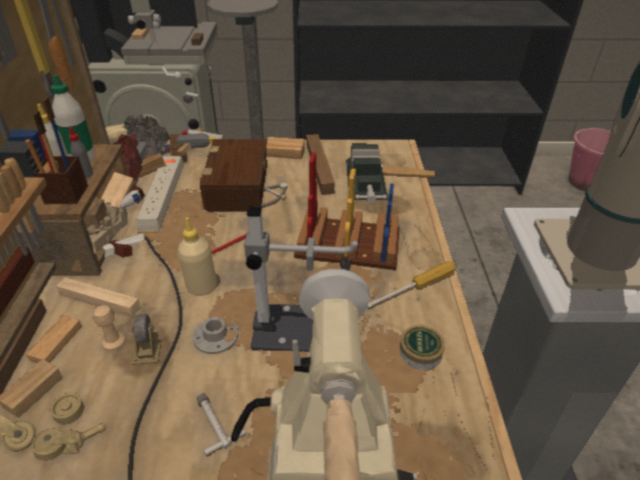

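The scene view shows blue at about (320,335), yellow (350,305) and red (380,275) in the rack. The stand is near (300,255), its hook tip near (265,203), and the bottle at (385,215). Next I'll crop both views.

Run:
```python
from h import *
a=np.load('scene0.npy')[140:400,250:420];b=np.load('side0.npy')[145:360,230:410]
a=cv2.resize(a,None,fx=2.3,fy=2.3,interpolation=2);b=cv2.resize(b,None,fx=2.2,fy=2.2,interpolation=2)
h=max(len(a),len(b));o=np.zeros((h,a.shape[1]+b.shape[1],3),np.uint8);o[:len(a),:a.shape[1]]=a;o[:len(b),a.shape[1]:]=b
save('crop0',o);print(o.shape,a.shape)
for n in['scene','side']:
    im=np.load(n+'0.npy');c=ctrl.calibration(n)
    hsv=cv2.cvtColor(im,cv2.COLOR_RGB2HSV)
    for nm,lo,hi,zt in[('blue',(105,130,40),(125,255,255),134),('yellow',(20,150,90),(30,255,255),162),('red',(0,180,60),(6,255,255),190),('red2',(174,180,60),(180,255,255),190)]:
        m=cv2.inRange(hsv,lo,hi)
        k,l,st,ce=cv2.connectedComponentsWithStats(m)
        for i in range(1,k):
            if st[i,4]>60 and 200<ce[i][0]<470 and 140<ce[i][1]<400:
                ys,xs=np.where(l==i);t=ys<=ys.min()+2
                p=(xs[t].mean(),ys.min());print(n,nm,st[i],p,onz(c,p,zt).round(1))
```

```text
(598, 787, 3) (598, 391, 3)
scene blue [ 300  306   44   74 1229] (np.float64(314.9), np.int64(306)) [446.4   3.9 134. ]
scene yellow [383 183  11  19 115] (np.float64(390.0), np.int64(183)) [798.5  95.8 162. ]
scene yellow [ 332  272   38   74 1345] (np.float64(348.72727272727275), np.int64(272)) [526.   -4.4 162. ]
scene yellow [240 334  24  47 605] (np.float64(258.2962962962963), np.int64(334)) [330.8  17.4 162. ]
scene red [ 363  242   32   80 1352] (np.float64(381.2142857142857), np.int64(242)) [601.5 -16.8 190. ]
scene red [412 255   7  28  66] (np.float64(412.6), np.int64(255)) [611.5 -76.8 190. ]
side blue [382 185  10  76 129] (np.float64(391.0), np.int64(185)) [431.7 -44.5 134. ]
side yellow [414 264  40  24 242] (np.float64(445.3333333333333), np.int64(264)) [382.6 213.3 162. ]
side red [308 153   9  84 454] (np.float64(313.3636363636364), np.int64(153)) [582.5 -69.6 190. ]
side red [212 236  33  17  66] (np.float64(241.1818181818182), np.int64(236)) [692.9 181.3 190. ]
```

View pics/crop0.png

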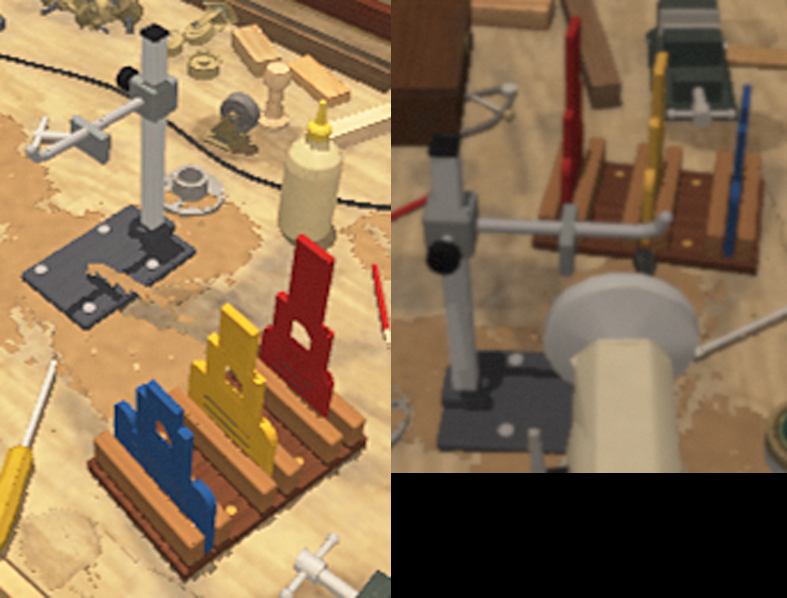

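The crops show the hook tip at scene (268,192) and side (354,245), and the post top at scene (317,152) and side (254,209). I'll triangulate these with the template tops.

Run:
```python
from h import *
A=ctrl.calibration('scene');B=ctrl.calibration('side')
S=lambda x,y:(250+x/2.3,140+y/2.3);D=lambda x,y:(230+(x-391)/2.2,145+y/2.2)
for n,p,q in[('tip top',S(40,119),D(665,217)),('posttop',S(154,28),D(444,141)),('blue top',S(167,394),D(747,87)),('yel top',S(242,320),D(660,54)),('red top',S(317,247),D(573,20)),('bar at elbow',S(36,156),D(655,233)),('bar at carriage',S(133,104),D(475,226)),('block',S(90,123),D(568,207))]:
    P,e=tri(A,p,B,q);print(n,P.round(1),round(e,1))
print('base corners');
for p in[(22,272),(88,322),(195,248),(138,205)]:print(onz(A,S(*p),12).round(1))
for p in[(440,447),(445,352)]:print('side',onz(B,D(*p),12).round(1))
print('rack bottom');
for p in[(90,465),(185,578),(366,443)]:print(onz(A,S(*p),0).round(1))
print('side rack')
for p in[(754,270),(763,180),(533,245),(565,163)]:print(onz(B,D(*p),8).round(1))
for n,z,ps in[('blue',134,[(150,380),(183,408)]),('yel',162,[(224,304),(259,338)]),('red',190,[(300,236),(334,258)])]:
    a,b=[onz(A,S(*p),z) for p in ps];print(n,a.round(1),b.round(1),np.linalg.norm(a-b),np.degrees(np.arctan2(*(a-b)[1::-1])))
```

```text
tip top [532.8 218.8 214.2] 22.2
posttop [667.8 199.6 255.3] 2.4
blue top [435.5 -21.5 150.9] 2.1
yel top [509.5 -30.9 177. ] 0.9
red top [584.  -41.  204.4] 0.6
bar at elbow [529.4 210.8 186.7] 3.1
bar at carriage [648.7 203.8 184. ] 4.2
block [586.3 198.8 198. ] 1.4
base corners
[537.1 253.9  12. ]
[533.8 158.7  12. ]
[680.  148.7  12. ]
[689.7 236.6  12. ]
side [682.4 254.3  12. ]
side [687.3 158.2  12. ]
rack bottom
[426.8  51.9   0. ]
[402.8 -74.1   0. ]
[ 603.1 -109.8    0. ]
side rack
[423.2  55.3   8. ]
[398.5 -73.6   8. ]
[619.7  22.4   8. ]
[ 591.5 -100.4    8. ]
blue [448.    4.6 134. ] [445.  -30.3 134. ] 35.08506283845003 85.00987540333853
yel [524.1  -3.  162. ] [514.8 -43.6 162. ] 41.73439271880624 77.14169726651501
red [599.3 -16.7 190. ] [596.8 -50.3 190. ] 33.72201426750337 85.74485175416049
```

Both views agree: the rack is centred near (510,-28) at yaw about -9°, and plate tops match 146/174/202 mm. The stand post is near (668,200) at yaw about -4°, with the bar at roughly 185 mm. I'll raise the arm and move over for a wrist view.

>>> carry_out(deltas=[0, 0, 0, 0, 0, -0.06, -1, 0, 0, 0, 0, 0, -0.06, -1, 0, 0, 0, 0, 0, -0.06, -1, 0, 0, 0, -0.043, -0.039, -0.05, -1, 0, 0, 0, -0.043, -0.039, 0, -1, 0, 0, 0, -0.043, -0.039, 0, -1, 0, 0, 0, -0.043, -0.039, 0, -1, 0, 0, 0, -0.043, -0.039, 0, -1, 0, 0, 0, -0.043, -0.039, 0, -1, 0, 0, 0, -0.043, -0.039, 0, -1, 0, 0, 0, -0.043, -0.039, 0, -1, 0, 0, 0, -0.043, -0.039, 0, -1])

```text
clock: 1.6
eef_pos: [474.8, 108.7, 426.1]
tool_rot: [3.142, -0.0, 2.691]
force: [0.8, -0.0, 0.5]
width: 85.3
gripper_force: 0.0
```

>>> carry_out(deltas=[0, 0, 10, 0, 0, 0, -1, 0, 0, 10, 0, 0, 0, -1, 0, 0, 10, 0, 0, 0, -1, 0, 0, 10, 0, 0, 0, -1, 0, 0, 10, 0, 0, 0, -1, 0, 0, 10, 0, 0, 0, -1, 0, 0, 10, 0, 0, 0, -1, 0, 0, 2, 0, 0, 0, -1, 0, 0, 0, 0, 0, 0, -1])

```text
clock: 2.72
eef_pos: [474.4, 110.5, 426.1]
tool_rot: [-3.141, 0.0, 1.437]
force: [0.6, 0.1, -0.0]
width: 85.5
gripper_force: 0.0
```

Run:
```python
from h import *
s=ctrl.read_state();print(s['clock'],s['eef_pos'].round(1),s['tool_rot'],s['qpos'])
import pickle
c=ctrl.calibration('wrist');im=ctrl.get_image('wrist');save('w1',im);pickle.dump((c,im),open('w1.pkl','wb'));print(ray(c,(320,240)))
```

```text
2.725 [474.4 110.5 426.1] [-3.14117798e+00  1.28121011e-04  1.43653123e+00] [-0.64289556  0.21786446  0.46031977  1.5918227  -0.09846062  1.35542757
 -0.30514404]
(array([485.91820337, 183.70555289, 594.76775742]), array([-0.04308721, -0.27950567, -0.95917677]))
```

View pics/w1.png

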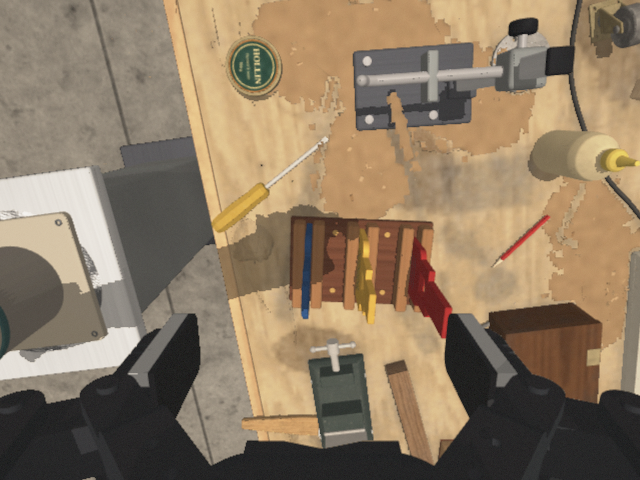

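The wrist view has everything: the bar from (362,80) to (500,72) with the block at (433,75), and plates at x≈306, 366 and 430. I'll fit the colour masks and a zoom.

Run:
```python
from h import *
import pickle
c,im=pickle.load(open('w1.pkl','rb'))
a=cv2.resize(im[30:150,335:575],None,fx=3.3,fy=2.5*0+2.5,interpolation=2)
b=cv2.resize(im[205:345,280:460],None,fx=2.1,fy=2.1,interpolation=2)
o=np.zeros((a.shape[0]+b.shape[0],800,3),np.uint8);o[:300,:a.shape[1]]=a[:, :800];o[300:,:b.shape[1]]=b;save('w1c',o);print(o.shape)
hsv=cv2.cvtColor(im,cv2.COLOR_RGB2HSV);sub=np.zeros(im.shape[:2],np.uint8);sub[205:345,280:460]=1
for nm,lo,hi in[('blue',(105,130,40),(125,255,255)),('yellow',(20,150,90),(30,255,255)),('red',(172,160,50),(180,255,255)),('red0',(0,190,50),(6,255,255))]:
    m=cv2.inRange(hsv,lo,hi)*sub
    ys,xs=np.where(m>0)
    if len(xs)<30: print(nm,len(xs));continue
    print(nm,len(xs))
    for y in range(ys.min(),ys.max()+1,6):
        r=xs[ys==y]; print(y,r.min(),r.max(),end=' | ')
    print()
```

```text
(594, 800, 3)
blue 472
224 308 310 | 230 307 310 | 236 306 310 | 242 306 310 | 248 305 309 | 254 306 309 | 260 305 309 | 266 305 309 | 272 303 308 | 278 303 308 | 284 303 308 | 290 302 307 | 296 302 308 | 302 302 308 | 308 303 307 | 314 302 307 | 
yellow 355
235 360 364 | 241 361 361 | 247 360 368 | 253 364 368 | 259 360 364 | 265 359 360 | 271 367 372 | 277 365 370 | 283 364 364 | Traceback (most recent call last):
  File "<stdin>", line 14, in <module>
    return umr_minimum(a, axis, None, out, keepdims, initial, where)
ValueError: zero-size array to reduction operation minimum which has no identity
```

View pics/w1c.png

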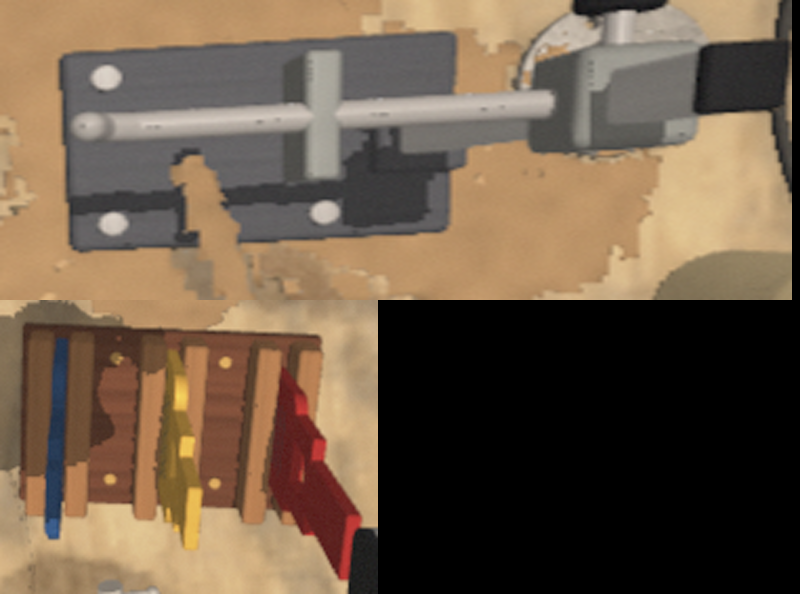

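Run:
```python
from h import *
import pickle
c,im=pickle.load(open('w1.pkl','rb'));A=ctrl.calibration('scene');B=ctrl.calibration('side')
print(c['mtx'][0],c['mtx'][1])
U=lambda x,y:(335+x/3.3,30+y/2.5);L=lambda x,y:(280+x/2.1,205+(y-300)/2.1)
S=lambda x,y:(250+x/2.3,140+y/2.3);D=lambda x,y:(230+(x-391)/2.2,145+y/2.2)
for z in(175,185,195):
  print(z,'block tl,bl,tr,br',*[onz(c,U(*p),z)[:2].round(1) for p in[(304,52),(304,180),(342,50),(342,178)]],'bar',*[onz(c,U(*p),z)[:2].round(1) for p in[(150,125),(270,118),(370,113),(545,104)]],'tip',onz(c,U(74,126),z+10).round(1))
for n,p in[('tl',(62,58)),('bl',(74,250)),('tr',(455,33))]:print('base',n,onz(c,U(*p),12).round(1))
for n,p in[('tl',(22,325)),('bl',(22,500)),('tr',(320,337))]:print('rack',n,onz(c,L(*p),8).round(1))
for n,z,ps in[('blue',146,[(53,538)]),('yel',174,[(191,488),(191,547)]),('red',202,[(355,517),(346,578)])]:print(n,*[onz(c,L(*p),z).round(1) for p in ps])
print('blue edge',onz(c,(308.5,230),86).round(1))
for n,z,ps in[('blue',146,[(150,380),(183,408)]),('yel',174,[(224,304),(259,338)]),('red',202,[(300,236),(334,258)])]:print('scene',n,*[onz(A,S(*p),z).round(1) for p in ps])
for n,z,p in[('blue',146,(747,87)),('yel',174,(660,54)),('red',202,(573,20))]:print('side',n,onz(B,D(*p),z).round(1))
for n,p,q,r in[('carr bar',S(133,104),D(475,226),U(550,103)),('blockmid',S(91,131),D(568,206),U(323,115)),('elbow',S(36,156),D(655,233),U(90,127))]:
  print(n,[ (tri(*x)[0].round(1),round(tri(*x)[1],1)) for x in[(A,p,c,r),(B,q,c,r)]])
```

```text
[418.78549228   0.         322.10485737] [  0.         418.78549228 241.84934748]
175 block tl,bl,tr,br [589.2 228.2] [586.5 183.4] [599.8 227.4] [597.3 182.7] bar [544.3 208.8] [578.3 206.7] [606.5 204.7] [655.6 201.3] tip [522.  210.7 185. ]
185 block tl,bl,tr,br [586.8 227.1] [584.1 183.4] [597.  226.4] [594.7 182.7] bar [542.9 208.2] [576.1 206.2] [603.6 204.2] [651.6 200.9] tip [521.1 210.  195. ]
195 block tl,bl,tr,br [584.3 226.1] [581.7 183.4] [594.3 225.4] [592.  182.7] bar [541.5 207.6] [573.9 205.6] [600.7 203.7] [647.5 200.4] tip [520.2 209.4 205. ]
base tl [536.1 255.1  12. ]
base bl [530.4 160.   12. ]
base tr [687.6 246.6  12. ]
rack tl [422.2  52.7   8. ]
rack bl [402.  -76.3   8. ]
rack tr [623.8  17.1   8. ]
blue [435.4 -40.5 146. ]
yel [513.7  -7.7 174. ] [510.3 -41.5 174. ]
red [589.9 -20.9 202. ] [583.8 -53.9 202. ]
blue edge [450.5  50.4  86. ]
scene blue [440.8  -1.7 146. ] [437.8 -35.9 146. ]
scene yel [514.9  -9.4 174. ] [505.8 -49.2 174. ]
scene red [587.9 -23.2 202. ] [585.5 -56.  202. ]
side blue [433.3 -27.9 146. ]
side yel [509.4 -36.2 174. ]
side red [583.7 -44.8 202. ]
carr bar [(array([650.3, 202.9, 183.6]), np.float64(7.1)), (array([651.8, 201.3, 184.3]), np.float64(2.7))]
blockmid [(array([591.8, 205.1, 182.3]), np.float64(1.0)), (array([586.4, 204.2, 203.6]), np.float64(1.0))]
elbow [(array([527.1, 208.4, 190.1]), np.float64(3.3)), (array([527.1, 209.7, 184.6]), np.float64(1.5))]
```

The stand is at yaw -3.5°, the stop's front centre is about (585,205), and the bar is about z 184. The rack is at yaw about -9.3°, with top centres near (438,-20), (512,-27) and (586,-38). Next I'll feel for the bar height with the fingers shut.

>>> carry_out(deltas=[0, 0, 0, 0.036, 0.026, 0, 1, 0, 0, 0, 0.036, 0.026, 0.01, 1, 0, 0, 0, 0.035, 0.025, 0.04, 1, 0, 0, 0, 0, 0, 0.05, 1, 0, 0, 0, 0, 0, 0.05, 1, 0, 0, 0, 0, 0, 0.04, 1, 0, 0, 0, 0, 0, 0.012, 1, 0, 0, 0, 0, 0, 0, 1, 0, 0, 0, 0, 0, 0, 1])

```text
clock: 3.9
eef_pos: [566.8, 206.2, 226.2]
tool_rot: [3.139, -0.002, 1.434]
force: [-0.4, 0.1, 0.7]
width: 0.1
gripper_force: 0.0
```

>>> carry_out(deltas=[0, 0, 0, 0, 0, 0.005, 1, 0, 0, 0, 0, 0, 0.005, 1, 0, 0, 0, 0, 0, 0.004, 1, 0, 0, 0, 0, 0, 0, 1])

```text
clock: 4.4
eef_pos: [565.1, 205.9, 209.9]
tool_rot: [-3.141, 0.0, 1.434]
force: [-0.0, 0.6, 0.2]
width: -0.1
gripper_force: 0.0
```

>>> carry_out(deltas=[0, 0, 0, 0, 0, 0.003, 1, 0, 0, 0, 0, 0, 0.003, 1, 0, 0, 0, 0, 0, 0.003, 1, 0, 0, 0, 0, 0, 0, 1])

```text
clock: 4.9
eef_pos: [565.2, 205.9, 200.9]
tool_rot: [-3.141, 0.0, 1.434]
force: [-0.1, 0.3, -0.6]
width: 0.3
gripper_force: 0.0
```

>>> carry_out(deltas=[0, 0, 0, 0, 0, 0.003, 1, 0, 0, 0, 0, 0, 0.002, 1, 0, 0, 0, 0, 0, 0, 1])

```text
clock: 5.28
eef_pos: [565.3, 205.9, 196.1]
tool_rot: [-3.141, 0.0, 1.434]
force: [-0.2, -0.3, -0.6]
width: 0.1
gripper_force: 0.0
```

>>> carry_out(deltas=[0, 0, 0, 0, 0, 0.002, 1, 0, 0, 0, 0, 0, 0.002, 1, 0, 0, 0, 0, 0, 0, 1])

```text
clock: 5.65
eef_pos: [565.3, 205.9, 192.1]
tool_rot: [-3.141, 0.0, 1.434]
force: [0.5, 0.7, -0.7]
width: 0.3
gripper_force: 0.0
```

>>> carry_out(deltas=[0, 0, 0, 0, 0, 0.002, 1, 0, 0, 0, 0, 0, 0, 1])

```text
clock: 5.9
eef_pos: [565.3, 205.9, 190.1]
tool_rot: [-3.141, 0.0, 1.434]
force: [0.9, 0.7, -0.6]
width: 0.0
gripper_force: 0.0
```

>>> carry_out(deltas=[0, 0, 0, 0, 0, 0.002, 1, 0, 0, 0, 0, 0, 0, 1])

```text
clock: 6.15
eef_pos: [565.3, 205.9, 188.1]
tool_rot: [-3.141, 0.0, 1.434]
force: [0.9, -0.4, -0.1]
width: -0.1
gripper_force: 0.0
```

>>> carry_out(deltas=[0, 0, 0, 0, 0, 0.001, 1, 0, 0, 0, 0, 0, 0, 1])

```text
clock: 6.4
eef_pos: [565.4, 206.0, 187.2]
tool_rot: [-3.141, 0.0, 1.434]
force: [0.8, -0.7, 0.6]
width: 0.2
gripper_force: 0.0
```

>>> carry_out(deltas=[0, 0, 0, 0, 0, 0.0015, 1, 0, 0, 0, 0, 0, 0, 1])

```text
clock: 6.65
eef_pos: [565.3, 206.0, 185.6]
tool_rot: [-3.141, 0.0, 1.434]
force: [-0.5, 0.2, 0.1]
width: -0.1
gripper_force: 0.0
```

Run:
```python
from h import *
import pickle
s=ctrl.read_state();print(s['eef_pos'].round(1),s['force'])
A=ctrl.calibration('scene');B=ctrl.calibration('side')
a=ctrl.get_image('scene')[170:240,240:340];b=ctrl.get_image('side')[190:270,230:370]
o=np.zeros((600,700,3),np.uint8);a=cv2.resize(a,None,fx=4,fy=4,interpolation=2);b=cv2.resize(b,None,fx=4,fy=4,interpolation=2);o[:280,:400]=a;o[280:,:560]=b;save('feel',o)
```

```text
[565.3 206.  185.6] [-0.48626804  0.19950291  0.11238321]
```

View pics/feel.png

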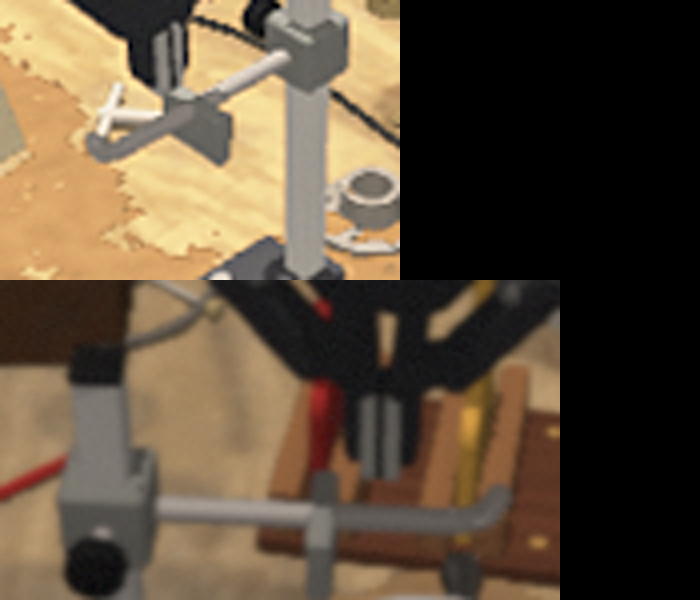

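The side view shows the fingertips still about 11 mm above the bar, so the bar is lower than I estimated. I'll keep feeling.

>>> carry_out(deltas=[0, 0, 0, 0, 0, 0.003, 1, 0, 0, 0, 0, 0, 0.002, 1, 0, 0, 0, 0, 0, 0, 1])

```text
clock: 7.12
eef_pos: [565.3, 205.9, 180.5]
tool_rot: [-3.141, 0.0, 1.434]
force: [-0.7, -0.0, 0.9]
width: -0.0
gripper_force: 0.0
```

>>> carry_out(deltas=[0, 0, 0, 0, 0, 0.002, 1, 0, 0, 0, 0, 0, 0, 1])

```text
clock: 7.38
eef_pos: [565.3, 205.9, 178.6]
tool_rot: [-3.141, 0.0, 1.434]
force: [-0.4, 0.3, 0.3]
width: 0.2
gripper_force: 0.0
```

>>> carry_out(deltas=[0, 0, 0, 0, 0, 0.002, 1, 0, 0, 0, 0, 0, 0, 1])

```text
clock: 7.62
eef_pos: [565.3, 206.0, 176.6]
tool_rot: [-3.141, 0.0, 1.434]
force: [0.6, -0.7, -0.5]
width: -0.1
gripper_force: 0.0
```

>>> carry_out(deltas=[0, 0, 0, 0, 0, 0.002, 1, 0, 0, 0, 0, 0, 0, 1])

```text
clock: 7.88
eef_pos: [565.3, 206.0, 174.6]
tool_rot: [-3.141, 0.0, 1.434]
force: [0.0, 0.7, 0.1]
width: 0.2
gripper_force: 0.0
```

>>> carry_out(deltas=[0, 0, 0, 0, 0, 0.0015, 1, 0, 0, 0, 0, 0, 0, 1])

```text
clock: 8.12
eef_pos: [565.3, 205.9, 173.2]
tool_rot: [-3.141, 0.0, 1.434]
force: [-0.0, 0.5, -1.0]
width: 0.1
gripper_force: 0.0
```

>>> carry_out(deltas=[0, 0, 0, 0, 0, 0.0015, 1, 0, 0, 0, 0, 0, 0, 1])

```text
clock: 8.38
eef_pos: [565.3, 206.0, 171.6]
tool_rot: [-3.141, 0.0, 1.434]
force: [0.1, 0.2, -0.1]
width: 0.2
gripper_force: 0.0
```

>>> carry_out(deltas=[0, 0, 0, 0, 0, 0.0015, 1, 0, 0, 0, 0, 0, 0, 1])

```text
clock: 8.62
eef_pos: [565.3, 205.9, 170.1]
tool_rot: [-3.141, 0.0, 1.434]
force: [0.4, 0.7, -0.1]
width: -0.1
gripper_force: 0.0
```

>>> carry_out(deltas=[0, 0, 0, 0, 0, 0.0015, 1, 0, 0, 0, 0, 0, 0, 1])

```text
clock: 8.88
eef_pos: [565.3, 206.0, 168.6]
tool_rot: [-3.141, 0.0, 1.434]
force: [0.7, 0.6, -0.3]
width: -0.1
gripper_force: 0.0
```

>>> carry_out(deltas=[0, 0, 0, 0, 0, 0.0015, 1, 0, 0, 0, 0, 0, 0, 1])

```text
clock: 9.12
eef_pos: [565.4, 205.9, 167.1]
tool_rot: [-3.141, 0.0, 1.434]
force: [-0.4, -0.2, 0.8]
width: 0.1
gripper_force: 0.0
```

Run:
```python
from h import *
import pickle
A=ctrl.calibration('scene');B=ctrl.calibration('side')
s=ctrl.read_state();P=s['eef_pos'];print(P,proj(A,P),proj(B,P))
for z in (160,170,180,190):print(z,[ (proj(A,X).round(1),proj(B,X).round(1)) for X in [(565,206.8,z),(587,205,z)]])
a=ctrl.get_image('scene')[170:240,240:340];b=ctrl.get_image('side')[190:270,230:370]
o=np.zeros((600,700,3),np.uint8);a=cv2.resize(a,None,fx=4,fy=4,interpolation=2);b=cv2.resize(b,None,fx=4,fy=4,interpolation=2);o[:280,:400]=a;o[280:,:560]=b;save('feel2',o)
```

```text
[565.35606746 205.92061225 167.13519386] [280.16713526 208.61732869] [324.65608232 258.01582995]
160 [(array([279.9, 211.2]), array([324.8, 261.9])), (array([288.1, 206.7]), array([310.4, 261.1]))]
170 [(array([279.7, 207.4]), array([324.9, 257. ])), (array([287.9, 202.9]), array([310.4, 256.2]))]
180 [(array([279.5, 203.5]), array([325., 252.])), (array([287.8, 199. ]), array([310.4, 251.2]))]
190 [(array([279.2, 199.6]), array([325.2, 246.9])), (array([287.6, 195.1]), array([310.4, 246.1]))]
```

View pics/feel2.png

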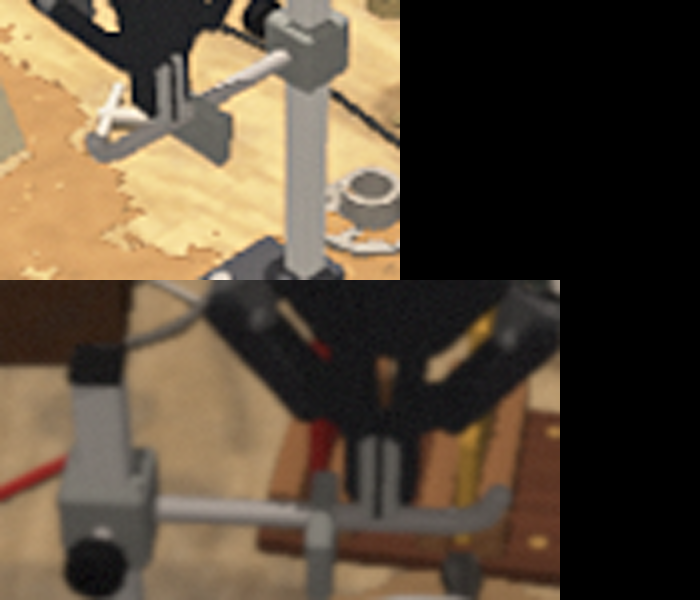

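>>> carry_out(deltas=[0, 0, 0, 0, 0, 0.0015, 1, 0, 0, 0, 0, 0, 0, 1])

```text
clock: 9.48
eef_pos: [565.4, 206.0, 165.7]
tool_rot: [-3.141, 0.0, 1.434]
force: [-0.1, 0.0, -0.3]
width: 0.1
gripper_force: 0.0
```

>>> carry_out(deltas=[0, 0, 0, 0, 0, 0.0015, 1, 0, 0, 0, 0, 0, 0, 1])

```text
clock: 9.72
eef_pos: [565.6, 206.0, 165.4]
tool_rot: [3.141, -0.001, 1.434]
force: [-2.6, -0.4, 7.2]
width: 0.0
gripper_force: 3.7
```

Run:
```python
from h import *
s=ctrl.read_state();print(s['eef_pos'],s['force'],s['torque'],s['width'])
c=ctrl.calibration('wrist');im=ctrl.get_image('wrist')
P=s['eef_pos'];print(proj(c,P),proj(c,P+[0,0,18.7]))
for y in(196,207,218):print(proj(c,[565,y,P[2]]))
save('w2',im[100:,100:540])
```

```text
[565.55519571 206.00845798 165.39051103] [-2.57196825 -0.41948875  7.19362448] [-0.10640482  0.47920736 -0.00832782] 0.040169886581318016
[318.56389748 293.53075024] [318.19031759 312.73905347]
[320.43959472 314.32876415]
[316.98838416 291.61042967]
[313.41717837 268.10220082]
```

View pics/w2.png

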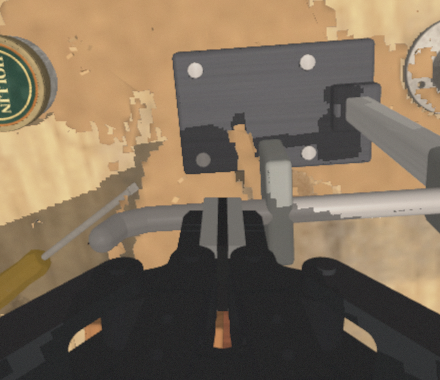

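Contact came at a reported TCP z of 165.5. All three cameras put the real fingertips about 19 mm above the reported TCP, and the bar centreline at about 180. I'll calibrate that offset by touching the blue plate's top, which is at a known 146 mm.

>>> carry_out(deltas=[0, 0, 0, 0, 0, -0.044, 1, 0, 0, 0, 0, 0, -0.044, 1, 0, 0, 1.5, -0.048, -0.019, 0, 1, 0, 0, 0, -0.048, -0.019, 0, 1, 0, 0, 0, -0.048, -0.019, 0, 1, 0, 0, 0, -0.048, -0.019, 0, 1, 0, 0, 0, -0.048, -0.019, 0, 1, 0, 0, 0, 0, 0, 0.05, 1, 0, 0, 0, 0, 0, 0.044, 1, 0, 0, 0, 0, 0, 0, 1])

```text
clock: 11.02
eef_pos: [431.6, -16.3, 156.5]
tool_rot: [-3.135, 0.001, 1.407]
force: [-0.0, -0.7, 1.1]
width: -0.1
gripper_force: 0.0
```

Run:
```python
from h import *
s=ctrl.read_state();P=s['eef_pos'];print(P.round(1),s['tool_rot'][2],s['force'])
a=ctrl.get_image('scene')[230:370,270:400];b=ctrl.get_image('side')[140:280,280:420]
c=ctrl.calibration('wrist');w=ctrl.get_image('wrist')[200:400,200:440]
for n in('scene','side'):print(n,[proj(ctrl.calibration(n),P+[0,0,k]) for k in(0,19)])
R=lambda i,f:cv2.resize(i,None,fx=f,fy=f,interpolation=2)
o=np.zeros((590,760,3),np.uint8);o[:280,:260]=R(a,2);o[300:580,:280]=R(b,2);w=R(w,1.9);o[:380,290:290+w.shape[1]]=w;save('t',o)
```

```text
[431.6 -16.3 156.5] 1.4071769158946292 [-0.02159088 -0.74639758  1.14902703]
scene [array([318.16665758, 309.2137884 ]), array([318.343165  , 301.81871199])]
side [array([394.06094924, 183.28502616]), array([395.12172625, 174.63296888])]
```

View pics/t.png

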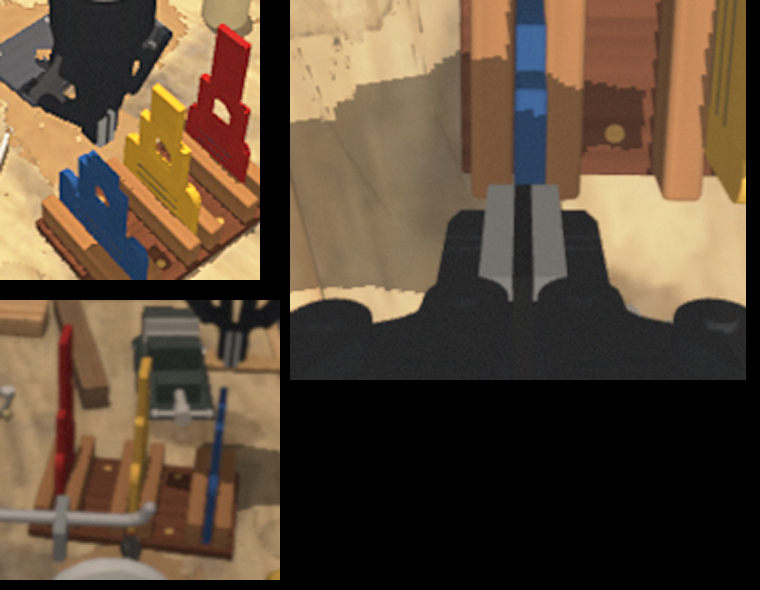

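Both fixed views confirm the tips are about 19-20 mm above the reported TCP. The wrist view shows blue's neck just right of the finger gap. I'll measure its offset after settling, then touch down.

>>> carry_out(deltas=[0, 0, 0, 0, 0, 0.008, 1, 0, 0, 0, 0, 0, 0, 1, 0, 0, 0, 0, 0, 0, 1])

```text
clock: 11.55
eef_pos: [434.2, -16.0, 150.6]
tool_rot: [3.141, -0.0, 1.408]
force: [-0.5, -0.5, -0.2]
width: 0.1
gripper_force: 0.0
```

```bash
cat >> h.py <<'E'
RNG={'blue':((105,110,30),(125,255,255)),'yellow':((20,130,60),(31,255,255)),'red':((172,150,40),(180,255,255))}
def wplate(col,z,xr=(250,400)):
    """rows of plate pixels in the wrist view -> world points at height z, in tool frame"""
    s=ctrl.read_state();c=ctrl.calibration('wrist');im=ctrl.get_image('wrist')
    hsv=cv2.cvtColor(im,cv2.COLOR_RGB2HSV);lo,hi=RNG[col];m=cv2.inRange(hsv,lo,hi)
    if col=='red': m|=cv2.inRange(hsv,(0,150,40),(6,255,255))
    P=s['eef_pos'];print(P.round(1),s['tool_rot'].round(4),s['force'].round(1),s['width'])
    for y in range(200,420,8):
        r=np.where(m[y,xr[0]:xr[1]])[0]+xr[0]
        if len(r)<4: continue
        w=onz(c,((r.min()+r.max()+1)/2,y),z);print(y,r.min(),r.max(),len(r),w.round(1),(w-P).round(1)[:2], 'wid',round(np.linalg.norm(onz(c,(r.max()+1,y),z)-onz(c,(r.min(),y),z)),1))
E
python3 - <<'E'
from h import *
wplate('blue',146)
E
```

```text
[434.2 -16.  150.6] [ 3.1410e+00 -2.0000e-04  1.4082e+00] [-0.5 -0.5 -0.2] 0.08387096508319383
200 320 332 13 [444.   23.4 146. ] [ 9.9 39.4] wid 5.5
208 320 333 14 [443.7  20.  146. ] [ 9.5 36. ] wid 5.9
216 320 334 15 [443.4  16.5 146. ] [ 9.2 32.6] wid 6.4
224 320 334 15 [442.8  13.1 146. ] [ 8.6 29.1] wid 6.4
232 319 334 16 [442.1   9.6 146. ] [ 7.9 25.7] wid 6.9
240 319 334 16 [441.5   6.1 146. ] [ 7.3 22.1] wid 6.9
248 319 334 16 [440.9   2.5 146. ] [ 6.7 18.6] wid 6.9
256 319 335 17 [440.6  -1.1 146. ] [ 6.4 14.9] wid 7.4
264 319 335 17 [440.   -4.8 146. ] [ 5.8 11.3] wid 7.5
272 319 334 16 [439.2  -8.4 146. ] [5.  7.6] wid 7.1
280 319 334 16 [438.6 -12.2 146. ] [4.4 3.8] wid 7.1
288 319 334 16 [438. -16. 146.] [3.8 0.1] wid 7.1
296 319 331 13 [436.7 -19.7 146. ] [ 2.5 -3.7] wid 5.8
```

>>> carry_out(deltas=[0, 0, 0, -0.0015, 0.004, 0.008, 1, 0, 0, 0, 0, 0, 0.008, 1, 0, 0, 0, 0, 0, 0, 1])

```text
clock: 11.98
eef_pos: [436.9, -18.3, 133.4]
tool_rot: [-3.14, 0.0, 1.408]
force: [-0.0, 0.3, -0.1]
width: -0.1
gripper_force: 0.0
```

>>> carry_out(deltas=[0, 0, 0, 0, 0, 0.002, 1, 0, 0, 0, 0, 0, 0.002, 1, 0, 0, 0, 0, 0, 0, 1])

```text
clock: 12.35
eef_pos: [437.6, -18.2, 130.2]
tool_rot: [-3.141, -0.0, 1.408]
force: [-0.6, 0.1, 0.2]
width: 0.2
gripper_force: 0.0
```

>>> carry_out(deltas=[0, 0, 0, 0, 0, 0.0015, 1, 0, 0, 0, 0, 0, 0, 1])

```text
clock: 12.6
eef_pos: [437.6, -18.2, 128.7]
tool_rot: [-3.142, -0.0, 1.408]
force: [-1.1, -0.5, 0.1]
width: 0.0
gripper_force: 0.0
```

>>> carry_out(deltas=[0, 0, 0, 0, 0, 0.0015, 1, 0, 0, 0, 0, 0, 0, 1])

```text
clock: 12.85
eef_pos: [437.6, -18.2, 127.2]
tool_rot: [-3.141, -0.0, 1.408]
force: [0.0, 0.6, -0.0]
width: 0.1
gripper_force: 0.0
```

>>> carry_out(deltas=[0, 0, 0, 0, 0, 0.0015, 1, 0, 0, 0, 0, 0, 0, 1])

```text
clock: 13.1
eef_pos: [437.6, -18.2, 125.7]
tool_rot: [-3.141, 0.0, 1.408]
force: [0.4, -0.5, -0.1]
width: -0.1
gripper_force: 0.0
```

>>> carry_out(deltas=[0, 0, 0, 0, 0, 0.0015, 1, 0, 0, 0, 0, 0, 0, 1])

```text
clock: 13.35
eef_pos: [437.6, -18.3, 124.2]
tool_rot: [-3.141, 0.0, 1.408]
force: [0.1, 0.1, 0.9]
width: 0.2
gripper_force: 0.0
```

>>> carry_out(deltas=[0, 0, 0, 0, 0, 0.0015, 1, 0, 0, 0, 0, 0, 0, 1])

```text
clock: 13.6
eef_pos: [437.6, -18.2, 122.7]
tool_rot: [-3.141, 0.0, 1.408]
force: [-0.0, 0.8, -0.2]
width: -0.1
gripper_force: 0.0
```

>>> carry_out(deltas=[0, 0, 0, 0, 0, 0.0015, 1, 0, 0, 0, 0, 0, 0, 1])

```text
clock: 13.85
eef_pos: [437.6, -18.2, 121.2]
tool_rot: [-3.141, -0.0, 1.408]
force: [0.1, -1.0, -0.9]
width: 0.3
gripper_force: 0.0
```

Run:
```python
from h import *
wplate('blue',146)
```

```text
[437.6 -18.2 121.2] [-3.1414 -0.      1.4079] [ 0.1 -1.  -0.9] 0.2998435324998411
200 313 326 14 [445.8  27.2 146. ] [ 8.3 45.5] wid 4.9
208 313 326 14 [445.4  24.4 146. ] [ 7.8 42.7] wid 4.9
216 312 327 16 [444.9  21.6 146. ] [ 7.3 39.8] wid 5.6
224 311 327 17 [444.3  18.8 146. ] [ 6.7 37. ] wid 6.0
232 310 328 19 [443.8  15.9 146. ] [ 6.2 34.1] wid 6.8
240 310 327 18 [443.1  13.  146. ] [ 5.5 31.2] wid 6.4
248 310 327 18 [442.6  10.  146. ] [ 5.1 28.3] wid 6.5
256 310 327 18 [442.1   7.  146. ] [ 4.6 25.3] wid 6.5
264 310 327 18 [441.6   4.  146. ] [ 4.1 22.2] wid 6.6
272 309 327 19 [440.9   0.9 146. ] [ 3.4 19.2] wid 7.0
280 309 327 19 [440.4  -2.2 146. ] [ 2.8 16.1] wid 7.0
288 308 327 20 [439.7  -5.3 146. ] [ 2.1 13. ] wid 7.4
296 308 327 17 [439.2  -8.5 146. ] [1.6 9.8] wid 7.5
```

>>> carry_out(deltas=[0, 0, 0, 0, 0, 0.0015, 1, 0, 0, 0, 0, 0, 0, 1])

```text
clock: 14.15
eef_pos: [438.5, -18.4, 120.3]
tool_rot: [3.14, -0.0, 1.408]
force: [-0.2, -0.3, 5.3]
width: -0.2
gripper_force: 2.7
```

>>> carry_out(deltas=[0, 0, 0, 0, 0, 0.0015, 1, 0, 0, 0, 0, 0, 0, 1])

```text
clock: 14.4
eef_pos: [440.7, -18.7, 120.1]
tool_rot: [3.135, -0.001, 1.407]
force: [0.7, -0.2, 17.7]
width: -0.2
gripper_force: 9.3
```

>>> carry_out(deltas=[0, 0, 0, 0, 0, 0.0015, 1, 0, 0, 0, 0, 0, 0, 1])

```text
clock: 14.65
eef_pos: [443.0, -19.1, 120.0]
tool_rot: [3.13, -0.002, 1.407]
force: [0.2, -0.7, 30.3]
width: -0.0
gripper_force: 15.3
```

Contact with blue's top at TCP 120.6 gives a real tip offset of about 25.4. That makes the bar top about 190.9 and its centreline about 185.8, matching the cameras. I'll back off, open, and re-measure for the grasp.

>>> carry_out(deltas=[0, 0, 0, 0, 0, -0.015, 0.5, 0, 0, 0, 0, 0, -0.015, -0.3, 0, 0, 0, 0, 0, 0, -0.3, 0, 0, 0, 0, 0, 0, -0.3])

```text
clock: 15.15
eef_pos: [437.4, -18.1, 146.4]
tool_rot: [-3.141, 0.0, 1.408]
force: [-0.4, 0.1, 0.3]
width: 55.5
gripper_force: 0.0
```

Run:
```python
from h import *
wplate('blue',146)
```

```text
[437.4 -18.1 146.4] [-3.141   0.      1.4082] [-0.4  0.1  0.3] 55.48338605410947
200 316 327 12 [445.5  22.4 146. ] [ 8.1 40.6] wid 4.9
208 316 327 12 [445.   19.1 146. ] [ 7.6 37.3] wid 4.9
216 315 328 14 [444.4  15.8 146. ] [ 7.  33.9] wid 5.8
224 314 328 15 [443.7  12.5 146. ] [ 6.3 30.6] wid 6.2
232 314 328 15 [443.1   9.1 146. ] [ 5.7 27.2] wid 6.3
240 314 328 15 [442.5   5.6 146. ] [ 5.2 23.8] wid 6.3
248 315 327 13 [442.    2.2 146. ] [ 4.6 20.3] wid 5.5
256 314 329 16 [441.6  -1.4 146. ] [ 4.2 16.7] wid 6.8
264 315 327 13 [440.8  -4.9 146. ] [ 3.4 13.2] wid 5.6
272 315 327 13 [440.2  -8.5 146. ] [2.8 9.6] wid 5.6
280 315 327 13 [439.6 -12.2 146. ] [2.3 5.9] wid 5.6
288 315 327 13 [439.  -15.9 146. ] [1.6 2.2] wid 5.7
296 315 327 13 [438.4 -19.6 146. ] [ 1.  -1.5] wid 5.7
304 315 327 13 [437.8 -23.4 146. ] [ 0.4 -5.3] wid 5.7
312 315 327 13 [437.2 -27.2 146. ] [-0.2 -9.1] wid 5.8
320 315 326 12 [436.3 -31.1 146. ] [ -1.1 -12.9] wid 5.4
328 315 326 12 [435.7 -35.  146. ] [ -1.7 -16.8] wid 5.4
```

>>> carry_out(deltas=[0, 0, 0, -0.0013, 0.001, 0.02, -0.3, 0, 0, 0, 0, 0, 0.0215, -0.3, 0, 0, 0, 0, 0, 0, -0.3, 0, 0, 0, 0, 0, 0, 1, 0, 0, 0, 0, 0, 0, 1, 0, 0, 0, 0, 0, 0, 1, 0, 0, 0, 0, 0, 0, 1])

```text
clock: 16.08
eef_pos: [438.4, -19.6, 106.0]
tool_rot: [3.141, -0.001, 1.408]
force: [-0.7, 0.4, 5.3]
width: 6.4
gripper_force: 59.2
```

>>> carry_out(deltas=[0, 0, 0, 0, 0, -0.02, 1, 0, 0, 0, 0, 0, -0.03, 1, 0, 0, 0, 0, 0, -0.03, 1, 0, 0, -5.8, 0, 0, -0.012, 1, 0, 0, 0, 0.035, 0.005, 0, 1, 0, 0, 0, 0.04, 0.006, 0, 1, 0, 0, 0, 0.04, 0.006, 0, 1, 0, 0, 0, 0.04, 0.006, 0, 1, 0, 0, 0, 0.04, 0.006, 0, 1, 0, 0, 0, 0.038, 0.0045, 0, 1, 0, 0, 0, 0, 0, 0, 1, 0, 0, 0, 0, 0, 0, 1])

```text
clock: 17.58
eef_pos: [485.8, 210.1, 197.2]
tool_rot: [-3.141, 0.001, 1.509]
force: [0.0, -0.4, -2.1]
width: 6.2
gripper_force: 59.1
```

Run:
```python
from h import *
from scipy import ndimage
s=ctrl.read_state();P=s['eef_pos'];print(P.round(1),s['tool_rot'].round(3),s['force'].round(1),s['width'])
A=ctrl.calibration('scene');B=ctrl.calibration('side')
for n,c in(('scene',A),('side',B)):
    im=ctrl.get_image(n);np.save(n+'1.npy',im);m=cv2.inRange(cv2.cvtColor(im,cv2.COLOR_RGB2HSV),*RNG['blue'])
    k,l,st,ce=cv2.connectedComponentsWithStats(m)
    x0=proj(c,P);i=[j for j in range(1,k) if st[j,4]>150];print(n,[(st[j],ce[j].round(1)) for j in i])
    print('expected hole',proj(c,P+[0,0,-4]).round(1),'top',proj(c,P+[0,0,40]).round(1),'bottom',proj(c,P+[0,0,-94]).round(1))
    # hole: enclosed non-blue region
    mm=cv2.morphologyEx(m,cv2.MORPH_CLOSE,np.ones((2,2)));f=ndimage.binary_fill_holes(mm)&(mm==0)
    lab,kk=ndimage.label(f)
    for j in range(1,kk+1):
        ys,xs=np.where(lab==j)
        if len(xs)>8:print(' hole',xs.mean().round(1),ys.mean().round(1),len(xs),xs.min(),xs.max(),ys.min(),ys.max())
```

```text
[485.8 210.1 197.2] [-3.141e+00  1.000e-03  1.509e+00] [ 0.  -0.4 -2.1] 6.163831303694049
scene [(array([483, 108,  31,  34, 401], dtype=int32), array([501. , 121.9])), (array([ 231,  198,   41,   68, 1293], dtype=int32), array([251. , 231.7]))]
expected hole [248.2 216.3] top [245.9 197.8] bottom [252.3 250.3]
 hole 248.8 216.7 53 246 252 211 222
side [(array([  9, 131,  34,  23, 255], dtype=int32), array([ 26.3, 137.1])), (array([373, 219,  11, 100, 625], dtype=int32), array([377.9, 267.5]))]
expected hole [378.7 246.8] top [381.3 223.3] bottom [374.  289.8]
```

The scene view puts the hole at (248.8,216.7) against the predicted (248.2,216.3), so the grasp model is good. Next I'll insert blue.

>>> carry_out(deltas=[0, 0, 0, 0.0013, 0.005, 0.001, 1, 0, 0, 0, 0, 0.011, 0, 1, 0, 0, 0, 0, 0.011, 0, 1, 0, 0, 0, 0, 0.011, 0, 1, 0, 0, 0, 0, 0, 0, 1])

```text
clock: 18.3
eef_pos: [525.4, 209.3, 196.1]
tool_rot: [3.141, 0.0, 1.508]
force: [-0.2, 0.9, -1.7]
width: 6.3
gripper_force: 59.1
```

>>> carry_out(deltas=[0, 0, 0, 0, 0.011, 0, 1, 0, 0, 0, 0, 0.011, 0, 1, 0, 0, 0, 0, 0.011, 0, 1, 0, 0, 0, 0, 0.011, 0, 1, 0, 0, 0, 0, 0.006, 0, 1, 0, 0, 0, 0, 0, 0, 1])

```text
clock: 19.05
eef_pos: [574.5, 206.5, 196.1]
tool_rot: [-3.142, 0.0, 1.509]
force: [0.4, -0.9, -1.0]
width: 6.3
gripper_force: 59.1
```

>>> carry_out(deltas=[0, 0, 0, 0, 0.003, 0, 1, 0, 0, 0, 0, 0.002, 0, 1, 0, 0, 0, 0, 0, 0, 1])

```text
clock: 19.42
eef_pos: [578.9, 206.5, 196.3]
tool_rot: [-3.141, -0.0, 1.509]
force: [-0.7, -0.4, -1.0]
width: 6.6
gripper_force: 59.1
```

>>> carry_out(deltas=[0, 0, 0, 0, 0.002, 0, 1, 0, 0, 0, 0, 0, 0, 1])

```text
clock: 19.68
eef_pos: [579.4, 206.4, 196.0]
tool_rot: [-3.138, 0.0, 1.509]
force: [-4.6, -0.4, 0.9]
width: 6.2
gripper_force: 59.6
```

>>> carry_out(deltas=[0, 0, 0, 0, 0.002, 0, 1, 0, 0, 0, 0, 0, 0, 1])

```text
clock: 19.92
eef_pos: [579.8, 206.5, 195.7]
tool_rot: [-3.135, 0.0, 1.51]
force: [-7.8, 0.0, 1.9]
width: 6.4
gripper_force: 60.1
```

Blue touches the stop at TCP x≈579. I'll ease off and lower it onto the bar.

>>> carry_out(deltas=[0, 0, 0, 0, -0.0025, 0.004, 1, 0, 0, 0, 0, 0, 0.006, 1, 0, 0, 0, 0, 0, 0.004, 1, 0, 0, 0, 0, 0, 0, 1])

```text
clock: 20.42
eef_pos: [578.9, 206.4, 181.2]
tool_rot: [-3.138, 0.001, 1.509]
force: [-5.0, 0.2, -2.4]
width: 6.2
gripper_force: 59.0
```

>>> carry_out(deltas=[0, 0, 0, 0, 0, 0.0015, 1, 0, 0, 0, 0, 0.001, 0, 1])

```text
clock: 20.68
eef_pos: [579.0, 206.4, 180.2]
tool_rot: [-3.136, 0.0, 1.51]
force: [-8.3, 0.1, 2.6]
width: 6.1
gripper_force: 59.8
```

>>> carry_out(deltas=[0, 0, 0, 0, 0, 0.0015, 1, 0, 0, 0, 0, 0, 0, 1])

```text
clock: 20.92
eef_pos: [579.1, 206.5, 180.0]
tool_rot: [-3.137, -0.0, 1.51]
force: [-10.2, -0.4, 9.8]
width: 6.2
gripper_force: 60.8
```

>>> carry_out(deltas=[0, 0, 0, 0, 0, -0.001, 0.3, 0, 0, 0, 0, 0, 0, -0.3, 0, 0, 0, 0, 0, 0, -0.3, 0, 0, 0, 0, 0, -0.04, -0.3, 0, 0, 0, 0, 0, -0.04, -0.3, 0, 0, 0, 0, 0, -0.02, -0.3, 0, 0, 0, 0, 0, 0, -0.3])

```text
clock: 21.8
eef_pos: [583.1, 206.3, 281.9]
tool_rot: [3.138, -0.002, 1.509]
force: [0.5, -0.1, 0.0]
width: 55.6
gripper_force: 0.0
```

```bash
cat >> h.py <<'E'
def blob(col,n='scene',im=None):
    from scipy import ndimage
    im=ctrl.get_image(n) if im is None else im
    hsv=cv2.cvtColor(im,cv2.COLOR_RGB2HSV);m=cv2.inRange(hsv,*RNG[col])
    if col=='red': m|=cv2.inRange(hsv,(0,150,40),(6,255,255))
    m[:, :200]=0;m[:,480:]=0
    k,l,st,ce=cv2.connectedComponentsWithStats(m)
    for j in range(1,k):
        if st[j,4]>150:print(n,col,st[j],ce[j].round(1))
    mm=cv2.morphologyEx(m,cv2.MORPH_CLOSE,np.ones((2,2)));f=ndimage.binary_fill_holes(mm)&(mm==0);lab,kk=ndimage.label(f)
    for j in range(1,kk+1):
        ys,xs=np.where(lab==j)
        if len(xs)>8:print(' hole',xs.mean().round(1),ys.mean().round(1),len(xs))
    return m
E
python3 - <<'E'
from h import *
s=ctrl.read_state();print(s['eef_pos'].round(1),s['force'].round(1),s['width'])
for n in('scene','side'):
    im=ctrl.get_image(n);np.save(n+'2.npy',im);blob('blue',n,im)
    c=ctrl.calibration(n)
    print('exp top',proj(c,[579,206,219.8]).round(1),'bottom',proj(c,[579,206,85.8]).round(1),'corners',[proj(c,[579-.061*k,206+k,85.8]).round(1) for k in(-60,60)])
E
```

```text
[583.1 206.3 281.9] [ 0.5 -0.1  0. ] 55.5656817644689
scene blue [ 267  181   40   67 1282] [287.3 215.8]
exp top [283.9 184.6] bottom [286.2 234.9] corners [array([307.7, 246.9]), array([266. , 223.5])]
side blue [313 227   8  45 234] [316.2 249.8]
exp top [315.9 231. ] bottom [315.4 295.5] corners [array([313.2, 270.2]), array([317.9, 323.9])]
```

Blue hangs as predicted, so on to yellow.

>>> carry_out(deltas=[0, 0, 5.8, 0, 0, 0, -0.1, 0, 0, 0, -0.04, -0.005, 0, -0.1, 0, 0, 0, -0.04, -0.005, 0, -0.1, 0, 0, 0, -0.04, -0.005, 0, -0.1, 0, 0, 0, -0.04, -0.005, 0, -0.1, 0, 0, 0, -0.04, -0.005, 0, -0.1, 0, 0, 0, -0.04, -0.004, 0, -0.1, 0, 0, 0, 0, 0, 0.045, -0.1, 0, 0, 0, 0, 0, 0.045, -0.1, 0, 0, 0, 0, 0, 0, -0.1, 0, 0, 0, 0, 0, 0, -0.1])

```text
clock: 23.28
eef_pos: [514.7, -26.1, 190.9]
tool_rot: [3.141, 0.0, 1.408]
force: [-0.2, 0.3, 0.5]
width: 46.6
gripper_force: 0.0
```

Run:
```python
from h import *
wplate('yellow',174)
```

```text
[514.7 -26.1 190.9] [3.1409e+00 3.0000e-04 1.4079e+00] [-0.2  0.3  0.5] 46.61939846994166
200 310 322 13 [519.9  11.6 174. ] [ 5.2 37.8] wid 5.8
208 310 322 13 [519.3   8.  174. ] [ 4.6 34.2] wid 5.9
216 310 322 13 [518.7   4.4 174. ] [ 4.  30.5] wid 5.9
248 307 321 15 [515.2 -10.5 174. ] [ 0.6 15.6] wid 7.0
```

Run:
```python
from h import *
im=ctrl.get_image('wrist');np.save('wy.npy',im);h=cv2.cvtColor(im,cv2.COLOR_RGB2HSV)
for y in(240,264,290,310,326):print(y,[tuple(int(v) for v in h[y,x]) for x in range(298,336,3)])
RNG['yellow']=((21,100,20),(33,255,255));wplate('yellow',174,(285,345))
```

```text
240 [(13, 132, 120), (12, 134, 120), (13, 134, 124), (19, 165, 155), (19, 165, 158), (19, 164, 157), (20, 167, 153), (19, 163, 156), (14, 135, 98), (13, 131, 123), (14, 133, 123), (14, 132, 120), (13, 132, 122)]
264 [(13, 129, 121), (13, 129, 121), (15, 139, 128), (19, 164, 162), (19, 166, 161), (19, 165, 161), (19, 167, 160), (19, 167, 157), (12, 126, 95), (13, 132, 124), (13, 137, 121), (13, 131, 119), (14, 126, 121)]
290 [(14, 135, 121), (13, 132, 120), (16, 143, 127), (19, 166, 160), (19, 163, 164), (19, 165, 162), (19, 165, 161), (19, 166, 155), (17, 97, 132), (13, 130, 126), (13, 132, 126), (13, 132, 122), (14, 135, 121)]
310 [(18, 89, 152), (18, 91, 148), (19, 97, 147), (19, 164, 160), (19, 165, 162), (19, 166, 161), (19, 162, 165), (19, 167, 156), (16, 88, 147), (18, 90, 139), (17, 96, 135), (18, 92, 136), (18, 93, 137)]
326 [(18, 90, 142), (17, 87, 143), (17, 90, 144), (18, 90, 144), (17, 93, 143), (17, 89, 143), (18, 89, 140), (17, 87, 140), (18, 89, 138), (17, 92, 136), (18, 91, 137), (18, 89, 140), (17, 90, 142)]
[515.4 -26.  191.7] [ 3.1388e+00 -3.0000e-04  1.4081e+00] [-1.   0.  -0.1] 46.95596105054439
200 308 320 13 [519.7  11.8 174. ] [ 4.3 37.8] wid 5.9
208 308 320 13 [519.1   8.1 174. ] [ 3.7 34.2] wid 5.9
216 308 320 13 [518.4   4.5 174. ] [ 3.1 30.5] wid 5.9
248 306 319 14 [515.2 -10.5 174. ] [-0.1 15.5] wid 6.5
```

Run:
```python
from h import *
RNG['yellow']=((17,145,60),(33,255,255))
import h;wplate('yellow',174,(285,345))
im=np.load('wy.npy');m=cv2.inRange(cv2.cvtColor(im,cv2.COLOR_RGB2HSV),*RNG['yellow'])
ys=[y for y in range(210,340) if m[y,290:340].sum()>255*8];print(ys[0],ys[-1],[int((m[y,285:345]>0).sum()) for y in range(216,330,3)])
```

```text
[515.3 -26.  191.7] [ 3.1388e+00 -5.0000e-04  1.4082e+00] [-0.  -0.9 -0.2] 46.66945043888128
200 308 321 14 [519.8  11.8 174. ] [ 4.6 37.8] wid 6.3
208 307 321 15 [519.    8.2 174. ] [ 3.7 34.2] wid 6.8
216 307 321 15 [518.4   4.5 174. ] [ 3.1 30.5] wid 6.8
224 307 321 15 [517.7   0.8 174. ] [ 2.5 26.8] wid 6.9
232 306 321 16 [516.9  -2.9 174. ] [ 1.6 23.1] wid 7.4
240 305 321 17 [516.   -6.6 174. ] [ 0.7 19.3] wid 7.9
248 304 321 18 [515.1 -10.4 174. ] [-0.1 15.5] wid 8.4
256 304 321 18 [514.5 -14.3 174. ] [-0.8 11.7] wid 8.4
264 305 321 17 [514.  -18.3 174. ] [-1.2  7.7] wid 8.0
272 304 321 18 [513.1 -22.2 174. ] [-2.1  3.8] wid 8.5
280 305 320 16 [512.5 -26.2 174. ] [-2.8 -0.3] wid 7.6
288 304 320 17 [511.5 -30.3 174. ] [-3.7 -4.3] wid 8.2
296 305 320 16 [511.1 -34.4 174. ] [-4.2 -8.4] wid 7.7
304 305 319 15 [510.1 -38.5 174. ] [ -5.2 -12.6] wid 7.3
210 311 [14, 15, 14, 15, 15, 15, 16, 16, 17, 17, 17, 17, 17, 17, 17, 17, 17, 17, 17, 17, 17, 17, 16, 16, 16, 16, 16, 16, 16, 16, 16, 16, 0, 0, 0, 0, 0, 0]
```

>>> carry_out(deltas=[0, 0, 0, 0.0012, -0.0027, 0, -0.1, 0, 0, 0, 0, 0, 0.02, -0.1, 0, 0, 0, 0, 0, 0.02, -0.1, 0, 0, 0, 0, 0, 0.0175, -0.1, 0, 0, 0, 0, 0, 0, -0.1, 0, 0, 0, 0, 0, 0, 1, 0, 0, 0, 0, 0, 0, 1, 0, 0, 0, 0, 0, 0, 1, 0, 0, 0, 0, 0, 0, 1])

```text
clock: 24.6
eef_pos: [512.4, -24.3, 133.8]
tool_rot: [3.14, -0.001, 1.408]
force: [-0.2, 1.1, 5.7]
width: 6.6
gripper_force: 61.8
```

>>> carry_out(deltas=[0, 0, 0, 0, 0, -0.02, 1, 0, 0, 0, 0, 0, -0.03, 1, 0, 0, 0, 0, 0, -0.03, 1, 0, 0, -5.8, 0, 0, -0.01, 1, 0, 0, 0, 0.036, -0.012, 0, 1, 0, 0, 0, 0.04, -0.009, 0, 1, 0, 0, 0, 0.04, -0.008, 0, 1, 0, 0, 0, 0.04, -0.007, 0, 1, 0, 0, 0, 0.04, -0.005, 0, 1, 0, 0, 0, 0.038, 0, 0, 1, 0, 0, 0, 0, 0, 0, 1, 0, 0, 0, 0, 0, 0, 1])

```text
clock: 26.1
eef_pos: [484.8, 211.0, 222.6]
tool_rot: [-3.141, 0.001, 1.509]
force: [0.4, 0.5, -1.5]
width: 6.1
gripper_force: 60.8
```

```bash
cat >> h.py <<'E'
def held(col,off):
    s=ctrl.read_state();P=s['eef_pos'];print(P.round(1),s['tool_rot'].round(3),s['force'].round(1),s['width'])
    for n in('scene','side'):
        blob(col,n);print('  exp hole',proj(ctrl.calibration(n),P+[0,0,off]).round(1))
E
python3 -c "
from h import *
held('yellow',-31.8);blob('blue')"
```

```text
[484.8 211.  222.6] [-3.141e+00  1.000e-03  1.509e+00] [ 0.4  0.5 -1.5] 6.089991804631637
scene yellow [ 234  186   36   78 1309] [250.7 227.7]
scene yellow [240 334  25  47 617] [251.5 357.6]
 hole 249.6 218.6 48
  exp hole [247.6 217.3]
side yellow [413 263  42  25 353] [433.5 274.9]
  exp hole [379.3 248.5]
scene blue [ 267  181   40   67 1293] [287.3 215.8]
```

The visible hole is about 2 px right of prediction, so the plate sits about 4 mm towards -y of the TCP. I'll correct that and insert yellow.

>>> carry_out(deltas=[0, 0, 0, 0.004, 0.004, -0.0015, 1, 0, 0, 0, 0, 0.011, 0, 1, 0, 0, 0, 0, 0.011, 0, 1, 0, 0, 0, 0, 0.011, 0, 1, 0, 0, 0, 0, 0, 0, 1])

```text
clock: 26.88
eef_pos: [523.5, 213.0, 224.1]
tool_rot: [3.141, 0.0, 1.508]
force: [0.3, 0.2, -1.2]
width: 6.1
gripper_force: 60.8
```

>>> carry_out(deltas=[0, 0, 0, 0, 0.011, 0, 1, 0, 0, 0, 0, 0.011, 0, 1, 0, 0, 0, 0, 0.011, 0, 1, 0, 0, 0, 0, 0.008, 0, 1, 0, 0, 0, 0, 0, 0, 1])

```text
clock: 27.5
eef_pos: [563.8, 210.7, 224.1]
tool_rot: [3.141, 0.0, 1.509]
force: [0.1, 0.3, -1.5]
width: 6.6
gripper_force: 60.8
```

>>> carry_out(deltas=[0, 0, 0, 0, 0.003, 0, 1, 0, 0, 0, 0, 0.002, 0, 1, 0, 0, 0, 0, 0, 0, 1])

```text
clock: 27.88
eef_pos: [568.2, 210.7, 224.4]
tool_rot: [3.142, -0.0, 1.509]
force: [-0.6, -0.2, -1.8]
width: 6.1
gripper_force: 60.8
```

>>> carry_out(deltas=[0, 0, 0, 0, 0.002, 0, 1, 0, 0, 0, 0, 0, 0, 1])

```text
clock: 28.12
eef_pos: [570.3, 210.5, 224.3]
tool_rot: [3.141, -0.0, 1.509]
force: [0.3, -0.5, -0.6]
width: 6.4
gripper_force: 60.8
```

>>> carry_out(deltas=[0, 0, 0, 0, 0.002, 0, 1, 0, 0, 0, 0, 0, 0, 1])

```text
clock: 28.38
eef_pos: [571.4, 210.5, 224.1]
tool_rot: [-3.14, 0.0, 1.509]
force: [-1.1, 0.1, -0.7]
width: 6.1
gripper_force: 60.9
```

>>> carry_out(deltas=[0, 0, 0, 0, -0.001, 0.004, 1, 0, 0, 0, 0, 0, 0.006, 1, 0, 0, 0, 0, 0, 0.004, 1, 0, 0, 0, 0, 0, 0, 1])

```text
clock: 28.88
eef_pos: [571.0, 210.4, 209.6]
tool_rot: [-3.141, 0.001, 1.509]
force: [-1.0, 1.5, -2.1]
width: 6.4
gripper_force: 60.7
```

>>> carry_out(deltas=[0, 0, 0, 0, 0.001, 0.0015, 1, 0, 0, 0, 0, 0, 0, 1])

```text
clock: 29.12
eef_pos: [571.3, 210.5, 208.5]
tool_rot: [-3.14, 0.0, 1.509]
force: [-3.9, -0.4, -1.6]
width: 5.8
gripper_force: 60.9
```

>>> carry_out(deltas=[0, 0, 0, 0, 0, 0.0015, 1, 0, 0, 0, 0, 0, 0, 1])

```text
clock: 29.38
eef_pos: [571.6, 210.5, 207.8]
tool_rot: [-3.141, -0.0, 1.509]
force: [-4.7, 0.2, 4.3]
width: 6.6
gripper_force: 61.6
```

>>> carry_out(deltas=[0, 0, 0, 0, 0, 0, 0.3, 0, 0, 0, 0, 0, 0, -0.1, 0, 0, 0, 0, 0, 0, -0.1, 0, 0, 0, 0, 0, -0.04, -0.1, 0, 0, 0, 0, 0, -0.04, -0.1, 0, 0, 0, 0, 0, 0, -0.1, 0, 0, 0, 0, 0, 0, -0.1])

```text
clock: 30.25
eef_pos: [572.0, 210.4, 286.8]
tool_rot: [-3.141, 0.0, 1.509]
force: [-0.1, 0.3, -0.5]
width: 46.8
gripper_force: 0.0
```

Run:
```python
from h import *
s=ctrl.read_state();print(s['eef_pos'].round(1),s['force'].round(1),s['width'])
for n in('scene','side'):
    im=ctrl.get_image(n);blob('yellow',n,im);blob('blue',n,im);c=ctrl.calibration(n)
    print('exp top',[proj(c,[571-.061*k,206.2+k,247.8]).round(1) for k in(-18,18)],'bottom',[proj(c,[571-.061*k,206.2+k,85.8]).round(1) for k in(-50,50)])
```

```text
[572.  210.4 286.8] [-0.1  0.3 -0.5] 46.75010695198006
scene yellow [ 268  170   34   78 1280] [283.6 211.8]
scene yellow [240 334  25  48 618] [251.6 357.5]
exp top [array([287.4, 177.8]), array([273.4, 171. ])] bottom [array([301.4, 246.7]), array([266.6, 227. ])]
side yellow [413 262  42  26 372] [433.4 274.5]
exp top [array([320.7, 208.2]), array([322.6, 223.4])] bottom [array([318.2, 274.3]), array([322.7, 319. ])]
```

Yellow hangs as predicted. Red is next.

>>> carry_out(deltas=[0, 0, 5.8, 0, 0, 0, -0.1, 0, 0, 0, -0.04, 0.009, 0, -0.1, 0, 0, 0, -0.04, 0.009, 0, -0.1, 0, 0, 0, -0.041, 0.01, 0, -0.1, 0, 0, 0, -0.041, 0.01, 0, -0.1, 0, 0, 0, -0.04, 0.009, 0, -0.1, 0, 0, 0, -0.04, 0.009, 0, -0.1, 0, 0, 0, 0, 0, 0.04, -0.1, 0, 0, 0, 0, 0, 0.036, -0.1, 0, 0, 0, 0, 0, 0, -0.1, 0, 0, 0, 0, 0, 0, -0.1])

```text
clock: 31.72
eef_pos: [588.8, -37.6, 212.0]
tool_rot: [3.141, 0.0, 1.408]
force: [-0.4, -0.1, 0.3]
width: 47.2
gripper_force: 0.0
```

Run:
```python
from h import *
wplate('red',202,(270,370))
```

```text
[588.8 -37.6 212. ] [3.1407e+00 2.0000e-04 1.4080e+00] [-0.4 -0.1  0.3] 47.16521331868286
200 310 323 14 [594.6   1.4 202. ] [ 5.7 39. ] wid 6.1
208 310 323 14 [594.  -2. 202.] [ 5.1 35.6] wid 6.1
216 310 322 13 [593.2  -5.5 202. ] [ 4.3 32.1] wid 5.7
224 309 322 14 [592.4  -9.  202. ] [ 3.5 28.6] wid 6.2
232 308 322 15 [591.5 -12.6 202. ] [ 2.7 25. ] wid 6.6
240 307 322 16 [590.7 -16.2 202. ] [ 1.9 21.4] wid 7.1
248 306 322 17 [589.9 -19.8 202. ] [ 1.  17.8] wid 7.6
256 306 322 17 [589.2 -23.6 202. ] [ 0.4 14. ] wid 7.6
264 306 322 17 [588.6 -27.3 202. ] [-0.2 10.3] wid 7.7
272 306 322 17 [588.  -31.1 202. ] [-0.9  6.5] wid 7.7
280 306 322 17 [587.3 -35.  202. ] [-1.5  2.6] wid 7.8
288 306 321 16 [586.4 -38.8 202. ] [-2.4 -1.2] wid 7.4
296 306 321 16 [585.8 -42.8 202. ] [-3.1 -5.2] wid 7.4
304 306 321 16 [585.1 -46.8 202. ] [-3.8 -9.2] wid 7.5
312 306 321 16 [584.4 -50.8 202. ] [ -4.4 -13.2] wid 7.5
```

>>> carry_out(deltas=[0, 0, 0, 0.0005, -0.002, 0, -0.1, 0, 0, 0, 0, 0, 0.02, -0.1, 0, 0, 0, 0, 0, 0.02, -0.1, 0, 0, 0, 0, 0, 0.01, -0.1, 0, 0, 0, 0, 0, 0, -0.1, 0, 0, 0, 0, 0, 0, 1, 0, 0, 0, 0, 0, 0, 1, 0, 0, 0, 0, 0, 0, 1, 0, 0, 0, 0, 0, 0, 1])

```text
clock: 32.9
eef_pos: [586.9, -36.7, 162.2]
tool_rot: [3.14, -0.0, 1.408]
force: [0.3, 0.7, 5.9]
width: 6.0
gripper_force: 62.5
```

>>> carry_out(deltas=[0, 0, 0, 0, 0, -0.02, 1, 0, 0, 0, 0, 0, -0.03, 1, 0, 0, 0, 0, 0, -0.03, 1, 0, 0, -5.8, 0, 0, -0.01, 1, 0, 0, 0, 0.038, -0.034, 0, 1, 0, 0, 0, 0.04, -0.035, 0, 1, 0, 0, 0, 0.041, -0.03, 0, 1, 0, 0, 0, 0.041, -0.017, 0, 1, 0, 0, 0, 0.041, 0, 0, 1, 0, 0, 0, 0.041, 0, 0, 1, 0, 0, 0, 0, 0, 0, 1, 0, 0, 0, 0, 0, 0, 1])

```text
clock: 34.4
eef_pos: [485.1, 211.2, 250.9]
tool_rot: [-3.141, 0.001, 1.509]
force: [-0.1, -0.5, -0.7]
width: 6.2
gripper_force: 61.6
```

```bash
python3 -c "
from h import *
held('red',-60.2)"
```

```text
[485.1 211.2 250.9] [-3.141e+00  1.000e-03  1.509e+00] [-0.1 -0.5 -0.7] 6.1855089608262395
scene red [ 237  174   30   88 1328] [249.6 220.8]
 hole 249.6 218.6 49
  exp hole [247.6 217.2]
side red [372 187  16 122 884] [379.6 250.2]
  exp hole [379.1 248.6]
```

>>> carry_out(deltas=[0, 0, 0, 0.004, 0.004, -0.0015, 1, 0, 0, 0, 0, 0.011, 0, 1, 0, 0, 0, 0, 0.011, 0, 1, 0, 0, 0, 0, 0.011, 0, 1, 0, 0, 0, 0, 0, 0, 1])

```text
clock: 35.12
eef_pos: [523.7, 213.2, 252.6]
tool_rot: [3.141, 0.0, 1.508]
force: [-0.3, 0.5, -0.4]
width: 5.4
gripper_force: 61.6
```

>>> carry_out(deltas=[0, 0, 0, 0, 0.011, 0, 1, 0, 0, 0, 0, 0.011, 0, 1, 0, 0, 0, 0, 0.01, 0, 1, 0, 0, 0, 0, 0, 0, 1])

```text
clock: 35.62
eef_pos: [555.4, 211.4, 252.6]
tool_rot: [3.141, 0.0, 1.508]
force: [-0.5, -0.5, -1.2]
width: 6.6
gripper_force: 61.6
```

>>> carry_out(deltas=[0, 0, 0, 0, 0.003, 0, 1, 0, 0, 0, 0, 0.002, 0, 1, 0, 0, 0, 0, 0, 0, 1])

```text
clock: 36.0
eef_pos: [559.5, 211.5, 252.8]
tool_rot: [-3.142, -0.0, 1.509]
force: [0.6, 0.7, -1.1]
width: 6.0
gripper_force: 61.6
```

>>> carry_out(deltas=[0, 0, 0, 0, 0.002, 0, 1, 0, 0, 0, 0, 0, 0, 1])

```text
clock: 36.25
eef_pos: [561.7, 211.3, 252.8]
tool_rot: [3.141, -0.0, 1.509]
force: [-0.6, -0.0, -1.0]
width: 6.3
gripper_force: 61.6
```

>>> carry_out(deltas=[0, 0, 0, 0, 0.001, 0, 1, 0, 0, 0, 0, 0, 0, 1])

```text
clock: 36.5
eef_pos: [562.6, 211.3, 252.8]
tool_rot: [3.142, -0.0, 1.509]
force: [0.1, -1.1, -0.4]
width: 6.1
gripper_force: 61.6
```

>>> carry_out(deltas=[0, 0, 0, 0, 0, 0.005, 1, 0, 0, 0, 0, 0, 0.006, 1, 0, 0, 0, 0, 0, 0.004, 1, 0, 0, 0, 0, 0, 0, 1])

```text
clock: 37.0
eef_pos: [562.2, 211.2, 237.2]
tool_rot: [-3.141, 0.0, 1.509]
force: [0.5, -0.4, -0.5]
width: 6.0
gripper_force: 61.6
```

>>> carry_out(deltas=[0, 0, 0, 0, 0.001, 0.0015, 1, 0, 0, 0, 0, 0, 0, 1])

```text
clock: 37.25
eef_pos: [563.4, 211.3, 236.4]
tool_rot: [-3.141, -0.0, 1.509]
force: [-1.9, 0.4, -1.0]
width: 6.1
gripper_force: 61.7
```

>>> carry_out(deltas=[0, 0, 0, 0, 0.001, 0.001, 1, 0, 0, 0, 0, 0, 0, 1])

```text
clock: 37.5
eef_pos: [564.2, 211.4, 236.2]
tool_rot: [-3.141, -0.001, 1.509]
force: [-2.9, 0.1, 5.0]
width: 6.5
gripper_force: 62.6
```

Red is resting on the bar and touching yellow, so I'll release it.

>>> carry_out(deltas=[0, 0, 0, 0, 0, 0, 0.3, 0, 0, 0, 0, 0, 0, -0.1, 0, 0, 0, 0, 0, 0, -0.1, 0, 0, 0, 0, 0, -0.04, -0.1, 0, 0, 0, 0, 0, -0.04, -0.1, 0, 0, 0, 0, 0, -0.04, -0.1, 0, 0, 0, 0, 0, 0, -0.1, 0, 0, 0, 0, 0, 0, -0.1, 0, 0, 0, 0, 0, 0, -0.1])

```text
clock: 38.62
eef_pos: [563.8, 211.1, 353.8]
tool_rot: [-3.139, 0.001, 1.509]
force: [0.1, 0.0, -0.4]
width: 47.1
gripper_force: 0.0
```

Run:
```python
from h import *
s=ctrl.read_state();print(s['eef_pos'].round(1),s['width'])
ims=[]
for n in('scene','side','wrist'):
    im=ctrl.get_image(n);blob('red',n,im)
    ims.append(im)
R=lambda i,f:cv2.resize(i,None,fx=f,fy=f,interpolation=2)
a=R(ims[0][150:290,230:350],2.5);b=R(ims[1][170:310,250:390],2.5);o=np.zeros((590,660,3),np.uint8);o[:350,:300]=a;o[:350,305:655]=b;c=R(ims[2][:,:],.48);o[355:355+c.shape[0],:c.shape[1]]=c;save('fin',o)
```

```text
[563.8 211.1 353.8] 47.07466218404876
scene red [ 266  159   31   89 1353] [279.6 206.3]
side red [324 199   7  70 361] [327.3 234.1]
wrist red [ 314  164   13   92 1016] [320.6 212. ]
wrist red [452 330  28  25 155] [466.5 342.6]
```

View pics/fin.png

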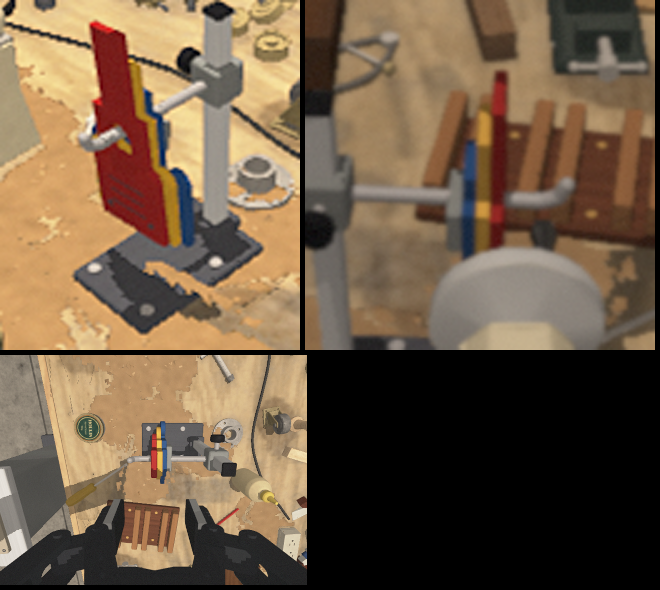

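All three plates hang nested against the stop: blue at the back, then yellow, with red in front. In the side crop they sit at x≈470–500. The rack is empty and the bystanders look undisturbed, so I'll hand in.

```bash
python3 -c "
from cell import ctrl
print(ctrl.finish_job())"
```

```text
the job is handed in; nothing more can be done
None
```

I hung all three templates nested on the hook (blue against the stop, then yellow, then red in front) and handed the job in at about 39 s; the hand-in returned no verdict.

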